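# Turn the turntable and press the pump

### The arm

A 6-joint arm with a two-finger parallel gripper is mounted at the origin on a cart in front of the work surface, level with it; the furniture and walls round the work are solid. World frame = base frame: x ahead of the robot, y to its left, z up, the work surface at z = 0. Lengths are in mm, angles in rad, forces in N, time in s.
With the tool pointing down it reaches from about 325 to 900 mm from the base axis. Payload 6.1 kg.
Tool frame: the origin (TCP) lies between the finger pads; the fingertips stand 22 mm ahead of it and the grasp point (between the pads) lies 3 mm ahead of it; z points along the fingers, x is the direction in which the jaws open and shut, and the axes are right-handed (so a half turn about z gives the same grasp; the last joint's range is limited). The gripper opens to 87 mm and grips with 3 to 60 N. Pads are 19 mm wide; open, the fingers measure 117 mm over their backs; the gripper's body (75 mm by 190 mm) begins 51 mm behind the grasp point.
Start: joints at [1.092, 0.22, 1.526, -0, 1.395, -0.126], TCP at [215.952, 586.499, 244.538] pointing down, gripper open.
Joint ranges: [-2.98, 2.98], [-0.91, 2.08], [0.09, 2.57], [-1.24, 4.39], [0.2, 2.65], [-2.68, 2.68]. Speed limits (rad/s): [2.57, 2.57, 3.01, 3.14, 3.14, 3.14].

### API

Orientations are given as a rotation vector (axis times angle).
In Python, from cell import readout, viewer, robot gives the robot as it stands.
- The arm moves only by the shell command python3 -m handwheel 'ROWS' [FORCE]. ROWS is JSON, a list of rows, each a list of 3 entries, a list of its own where there are three numbers: the shift along the tool's x, y, z in cm, then the turn, a rotation vector about the tool's x, y, z in rad, then the opening, from 0 (shut) to 1 (fully open). A call has 1 to 8 rows; each row shifts and turns the commanded pose from where the row before left it, along the tool's axes as they then stand; what a row does not reach is not made up. A row lasts 1/12 s, in which the tool goes at most 41.7 mm and 7.16 degrees, less where a joint would pass 70% of its speed; a pose out of reach is approached as far as the arm can. A call with a gripper value outside its range is refused whole. The fingers move at their own pace and stop on an object; FORCE is the grip in N (left out, the last holds). Time passes only in rows, so rows that do not move let the fingers close. It gives the time, the measured TCP pose, the force and the opening at its end, in the units of the state.
- readout.get_state(): the state, without advancing time (a new reading comes with each control period).
- viewer.grab_frame(name): name is "side" or "top"; returns a dict with "pixels" (384x512x3 uint8, red, green, blue), "vertical_fov" (degrees; the focal length in pixels is half the picture's height over the tangent of half this angle, whatever the lens; pixels are square), "cx", "cy" (the principal point, pixels), "D" ([k1, k2, p1, p2, k3] as OpenCV has them; the pictures are not rectified), "origin" and "orientation" of the camera in the world. Camera axes: x right, y down, z forward; pixel columns grow to the right and rows downward; lengths in mm; the calibration is good to about 2 mm. A picture is of the moment at which its call begins. There is no depth.
- robot.finish_job(): hands the job in, once; it reports no verdict.
The state is a dict: "time_s": time; "joint_pos": joint angles; "qd": joint speeds; "joint_efforts": joint torques, N m; "tool_pos": TCP position; "orientation": TCP orientation; "force": force on the tool from outside, world axes, zero at the start; "moment": the same for the moment, N m; "grip_width": finger opening in mm.
Only numpy, scipy, OpenCV 4.12 (cv2) and the standard library are available. Lean on these libraries where they do the work, as an engineer would, in place of code of your own. Each camera call takes 0.05 s, during which the arm holds its last target.

### The job

Push the scalloped rim of the wooden turntable with a fingertip until the pump bottle stands at the front, with its nozzle pointing squarely at the worktop's front edge where the cook stands, and let the turntable come to rest; only then press the pump head all the way down with a fingertip and let it spring back up. Only the rim is pushed, never the bottle itself, and nothing is lifted; leave everything else alone, both what stands on the turntable (jam jar, spice jar, toothpick pot) and round it.

Things in the scene. Friction and masses are not known exactly. Their poses are not given: they have to be found in the camera images.
- foot: Fixed round foot of the turntable. Origin on the plate's axis at worktop height (z = 0). Its x axis points away from the worktop's front edge, square to it (about 30 deg left of world +x), so its -x side is the front; the edge runs along its y axis, some 0.2 m from the axis. A wall cabinet hangs 0.5 m above the worktop over the plate's rear rim.
- turntable: Light wooden plate, 340 mm across, 19 mm thick, with a thin black mat (top 46 mm above the worktop); turns freely on its upright axis, without end stops, with light drag (0.06 N m); after a slow push it stops within a few degrees. Origin on its axis at its underside, z = 26 mm; -x points to the pump bottle. All that stands on it stays within 110 mm of the axis.
- scallop (a point): Floor of one of the rim's 8 equal scallops for a fingertip, at mid-thickness, 145 mm from the axis, 35.5 mm above the worktop, on the plate's +x, opposite the pump bottle; the others follow every 45 deg. Each is 66 mm wide at the mouth and 25 mm deep, its sides nearly radial; the lobes between reach 170 mm from the axis.
- pump_bottle: Translucent pump bottle, 60 mm across, 171 mm tall, standing loose on the plate, origin at its underside about 66 mm from the plate's axis; z up, y towards the nozzle, which points outwards from the plate's axis.
- pump_top (a point): Middle of the pump head's flat top when up, fixed to the bottle (171 mm above its underside, about 217 mm above the worktop). The head is 28 mm by 22 mm; the nozzle leaves it along the bottle's y.
- nozzle (a point): The bottle's nozzle tip, 34 mm from the bottle's upright axis (moves with the bottle, not with the pump).
- pump_bottle_pump (a joint): Travel of the pump head, m: 0 up, 0.008 fully down; springs back when let go; about 9 N holds it fully down; let go it may rest up to 1 mm low.
- jam_jar: Jam jar with a pale lid, 62 mm across, 99 mm tall, loose on the plate; origin at its underside. Leave alone.
- spice_jar: Slim spice jar with a grey screw cap, 41 mm across, 106 mm tall, loose on the plate; origin at its underside. Leave alone.
- toothpick_pot: Small clear pot of toothpicks, 41 mm across, 64 mm tall, loose on the plate; origin at its underside. Leave alone.
- glass: Drinking glass, 80 mm across, 91 mm tall, loose on the worktop to the left of the turntable; origin at its underside. Leave alone.

How it is judged (in metres and radians):
On the way, in this order (a step that is already met when the one before it is completed fails the run):
1. the pump bottle is at the front, the turntable at rest (x of pump_bottle in the frame of foot below -0.045 m and y of pump_bottle in the frame of foot between -0.018 and 0.018 m and x of nozzle in the frame of foot below -0.075 m and y of nozzle in the frame of foot between -0.03 and 0.03 m and angular speed of turntable below 0.05 rad/s), for 0.3 s.
2. the pump is pressed down (value of joint pump_bottle_pump above 0.0065 m and x of pump_bottle in the frame of foot below -0.045 m and y of pump_bottle in the frame of foot between -0.018 and 0.018 m and x of nozzle in the frame of foot below -0.075 m and y of nozzle in the frame of foot between -0.03 and 0.03 m), for 0.05 s.
At the end, for the whole second after the job is handed in: Pump bottle upright on the plate at the front (its origin within 18 mm, nozzle within 30 mm sideways of the line from the plate axis square to the front edge), turntable at rest, pump up again after a press of 6.5 mm or more, the other three things still standing on the plate (all of step 1 and angle between each of pump_bottle, jam_jar, spice_jar, toothpick_pot's own z axis and vertical below 0.1 rad and height (world z) of pump_bottle between 0.04 and 0.052 m and height (world z) of jam_jar between 0.04 and 0.052 m and height (world z) of spice_jar between 0.04 and 0.052 m and height (world z) of toothpick_pot between 0.04 and 0.052 m and horizontal distance between each of jam_jar, spice_jar, toothpick_pot and turntable below 0.095 m and value of joint pump_bottle_pump below 0.002 m); the robot touches nothing.
It fails at once if the pump bottle is touched before it stands at the front (contact force between any of the fingers, the arm and pump_bottle above 2 N and not (x of pump_bottle in the frame of foot below -0.045 m and y of pump_bottle in the frame of foot between -0.018 and 0.018 m and x of nozzle in the frame of foot below -0.075 m and y of nozzle in the frame of foot between -0.03 and 0.03 m)).
It fails at once if the pump is pressed while the bottle is not at the front (value of joint pump_bottle_pump above 0.004 m and not (x of pump_bottle in the frame of foot below -0.045 m and y of pump_bottle in the frame of foot between -0.018 and 0.018 m and x of nozzle in the frame of foot below -0.075 m and y of nozzle in the frame of foot between -0.03 and 0.03 m)).
It fails at once if the pump bottle is tipped, lifted, or pushed about on the plate (angle between pump_bottle's own z axis and vertical above 0.2 rad or height (world z) of pump_bottle above 0.056 m or x of pump_bottle in the frame of turntable above -0.05 m or x of pump_bottle in the frame of turntable below -0.082 m or y of pump_bottle in the frame of turntable above 0.016 m or y of pump_bottle in the frame of turntable below -0.016 m).
It fails at once if another thing on the turntable is pushed, tipped or lifted (contact force between any of the arm, the fingers and jam_jar above 2 N or angle between any of jam_jar, spice_jar, toothpick_pot's own z axis and vertical above 0.3 rad or height (world z) of any of jam_jar, spice_jar, toothpick_pot above 0.06 m or contact force between any of the arm, the fingers and spice_jar above 2 N or contact force between any of the arm, the fingers and toothpick_pot above 2 N).
It fails at once if the glass on the worktop is shifted (distance of glass from where it was at the start of the episode above 0.015 m).
It also fails if it takes over 72 s, if anything falls off the work surface, if the arm or the gripper's body presses on something with over 40 N, if the wrist force passes 120 N, or if a joint passes its speed limit or range.

## Working session

There is one attempt and no reset: what is moved stays moved. The work goes in short steps, Python scripts to look and compute and a shell command to move; the robot and the scene stay as the last step left them, time stands still between calls to the robot, and variables do not carry over. Pictures are saved under pics/ and viewed, and the job is handed in when it is done.

```bash
ls; mkdir -p pics
python3 - <<'E'
from cell import readout, viewer
import cv2,numpy as np
print(readout.get_state())
for n in("side","top"):
    f=viewer.grab_frame(n); cv2.imwrite(f"pics/{n}0.png",f["pixels"][:,:,::-1]); np.save(f"pics/{n}0.npy",f,allow_pickle=True)
    print(n,{k:v for k,v in f.items() if k!="pixels"})
E
```

```text
pics
{'time_s': 0.0, 'joint_pos': array([ 1.09189365e+00,  2.21257165e-01,  1.52759473e+00,  2.07019273e-05,
        1.39469410e+00, -1.26088331e-01]), 'qd': array([ 0.0008479 ,  0.00094604, -0.00105405, -0.00055247,  0.0001708 ,
       -0.00132991]), 'joint_efforts': array([-3.43108022e-04, -4.94612217e+01, -3.87377000e+01,  6.99467165e-02,
        5.70021279e-02, -1.10654628e-04]), 'tool_pos': array([215.6880637 , 585.99536407, 243.42665364]), 'orientation': array([ 2.57608794,  1.79660318, -0.00273153]), 'force': array([-0.20386246,  0.74547214, -0.31081555]), 'moment': array([-0.00284702, -0.01372415,  0.07280815]), 'grip_width': 86.83472631205105}
side {'vertical_fov': 56.365976424991125, 'cx': 254.88958552076664, 'cy': 192.5587856707897, 'D': array([-0.06905361,  0.        ,  0.        ,  0.        ,  0.        ]), 'origin': array([1102.50066401,   -2.13944886,  635.52539932]), 'orientation': array([-1.89430017, -1.18181248,  0.63936318])}
top {'vertical_fov': 43.30984234317762, 'cx': 259.9627854616692, 'cy': 196.1830537379747, 'D': array([-0.11832702,  0.        ,  0.        ,  0.        ,  0.        ]), 'origin': array([ 399.46627812,  305.59854509, 1389.27400604]), 'orientation': array([-2.17992606,  2.21657312, -0.06847732])}
```

View pics/side0.png

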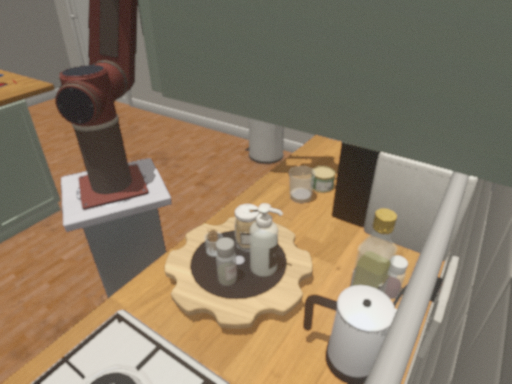

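View pics/top0.png

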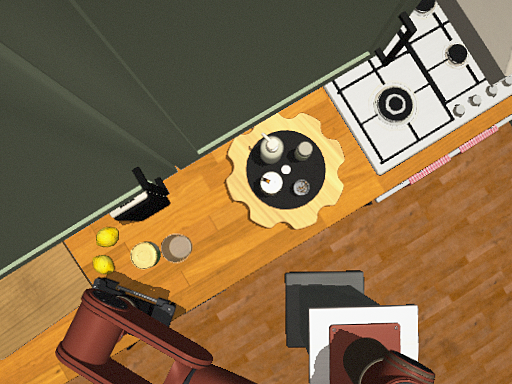

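```bash
cat > h.py <<'E'
import numpy as np, cv2
from scipy.spatial.transform import Rotation as R
from cell import readout, viewer
def K(f):
    H,W=f["pixels"].shape[:2]; F=H/2/np.tan(np.radians(f["vertical_fov"])/2)
    return np.array([[F,0,f["cx"]],[0,F,f["cy"]],[0,0,1.]])
def ray(f,uv):
    n=cv2.undistortPoints(np.array(uv,float).reshape(-1,1,2),K(f),f["D"]).reshape(-1,2)
    d=np.c_[n,np.ones(len(n))]@R.from_rotvec(f["orientation"]).as_matrix().T
    return f["origin"],d
def plane(f,uv,z):
    o,d=ray(f,uv); return o+d*((z-o[2])/d[:,2])[:,None]
def proj(f,p):
    M=R.from_rotvec(f["orientation"]).as_matrix().T
    return cv2.projectPoints(np.array(p,float).reshape(-1,1,3),cv2.Rodrigues(M)[0],M@-f["origin"],K(f),f["D"])[0].reshape(-1,2)
def grab(n,name=None,crop=None,s=3):
    f=viewer.grab_frame(n)
    if name: save(f,name,crop,s)
    return f
def save(f,name,crop=None,s=3):
    im=f["pixels"][:,:,::-1]
    if crop: x0,y0,x1,y1=crop; im=cv2.resize(im[y0:y1,x0:x1],None,fx=s,fy=s,interpolation=cv2.INTER_CUBIC)
    cv2.imwrite("pics/"+name,im)
def tri(f,a,g,b):
    o1,d1=ray(f,[a]);o2,d2=ray(g,[b]);A=np.c_[d1[0],-d2[0]]
    t=np.linalg.lstsq(A,o2-o1,rcond=None)[0];p,q=o1+t[0]*d1[0],o2+t[1]*d2[0];return (p+q)/2,np.linalg.norm(p-q)
E
python3 - <<'E'
from h import *
f=np.load("pics/top0.npy",allow_pickle=True).item(); g=np.load("pics/side0.npy",allow_pickle=True).item()
save(f,"topc.png",(215,100,355,240),4); save(g,"sidec.png",(150,190,330,340),4)
hsv=cv2.cvtColor(f["pixels"],cv2.COLOR_RGB2HSV)
m=(f["pixels"].max(2)<60).astype(np.uint8); m[:, :215]=0; m[:,350:]=0;m[:105]=0;m[235:]=0
c=max(cv2.findContours(m,0,1)[0],key=cv2.contourArea); hl=cv2.convexHull(c)
P=plane(f,hl.reshape(-1,2),46)[:,:2].astype(np.float32); print("mat",cv2.minEnclosingCircle(P),cv2.fitEllipse(hl),cv2.fitEllipse(P))
E
```

```text
mat ((546.222900390625, 220.57179260253906), 110.62826538085938) ((285.4875793457031, 169.28884887695312), (78.11361694335938, 78.5837173461914), 98.80667877197266) ((546.3117065429688, 220.67201232910156), (219.31959533691406, 220.13516235351562), 30.796083450317383)
```

View pics/topc.png

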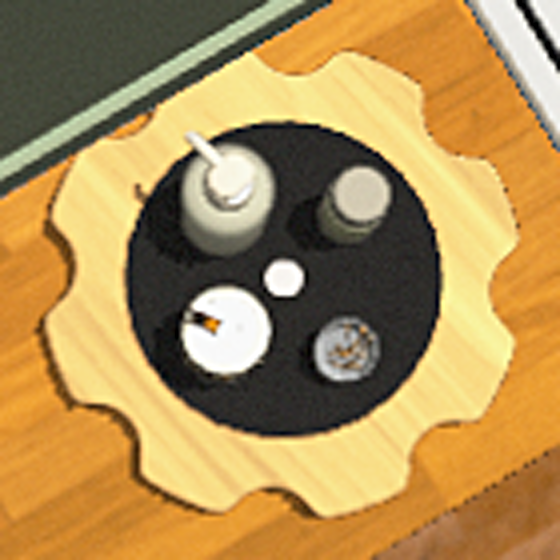

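View pics/sidec.png

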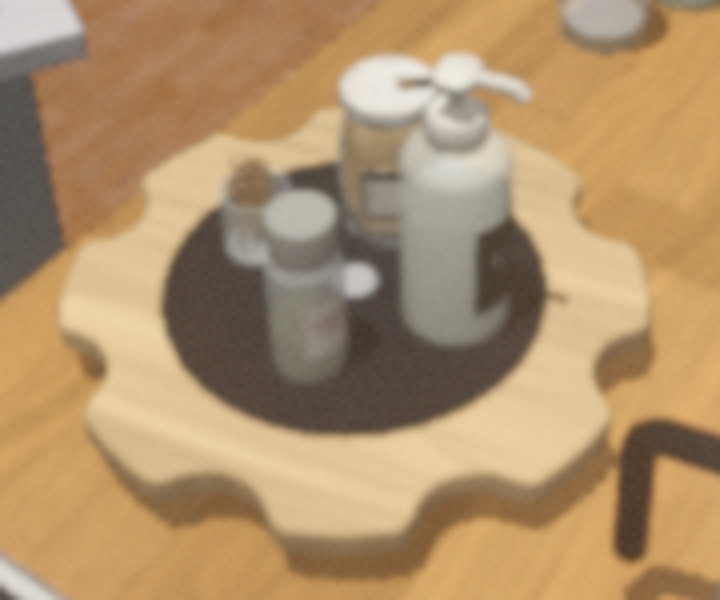

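Run:
```python
from h import *
f=np.load("pics/top0.npy",allow_pickle=True).item(); g=np.load("pics/side0.npy",allow_pickle=True).item()
C=np.array([546.3,220.7])
print("hub",plane(f,[(215+284/4,100+278/4)],48))
t=(215+230/4,100+178/4); s=(150+458/4,190+68/4)
print("pumptop z217",plane(f,[t],217), tri(f,t,g,s))
nt=(215+192/4,100+137/4); print("nozzle",plane(f,[nt],205), tri(f,nt,g,(150+526/4,190+92/4)))
for n,(u,v),z in(("jam",(226,332),145),("spice",(362,193),152),("tooth",(346,350),110)): 
    p=plane(f,[(215+u/4,100+v/4)],z)[0]; print(n,p)
p=plane(f,[t],217)[0,:2]-C; print("bottle az",np.degrees(np.arctan2(p[1],p[0])),np.linalg.norm(p))
# notches: sample circle r=160 at z=46 -> colour
for r in (157,163):
  a=np.radians(np.arange(0,360,1.)); P=np.c_[C[0]+r*np.cos(a),C[1]+r*np.sin(a),0*a+46]
  uv=proj(f,P).astype(np.float32); col=cv2.remap(f["pixels"],uv[None,:,0],uv[None,:,1],cv2.INTER_LINEAR)[0].astype(float)
  b=col[:,2]/col[:,0]; sig=col[:,1]+col[:,2]
  F=np.sum(sig*np.exp(-8j*a)); ph=np.degrees(-np.angle(F))/8  # peaks at ph mod45 (lobe centre)
  print(r,"lobe az mod45",ph%45,"notch",(ph+22.5)%45,abs(F)/len(a), sig.std())
# front edge
pts=[]
for u in range(250,345,3):
    v0=int(262-(u-250)*0.57); colm=f["pixels"][v0-25:v0+25,u].astype(float).sum(1)
    k=np.argmin(np.diff(cv2.GaussianBlur(colm[:,None],(1,5),0)[:,0])); pts.append((u,v0-25+k+.5))
P=plane(f,pts,0)[:,:2].astype(np.float32); 
l=cv2.fitLine(P,cv2.DIST_HUBER,0,0.01,0.01).ravel(); print(pts[::6]); res=np.abs((P-l[2:])@np.array([-l[1],l[0]])); print(l,np.degrees(np.arctan2(l[1],l[0])),np.median(res)); print("dist axis-edge",(C-l[2:])@np.array([-l[1],l[0]]))
```

```text
hub [[544.82764458 219.63346023  48.        ]]
pumptop z217 [[588.49358507 262.23248938 217.        ]] (array([589.49520081, 263.57157238, 215.11136024]), np.float64(3.141666145061774))
nozzle [[616.40601699 284.8159071  205.        ]] (array([616.40909284, 286.77311822, 210.51913201]), np.float64(4.2268810266999965))
jam [499.87830011 264.02591648 145.        ]
spice [587.99360143 174.70094896 152.        ]
tooth [489.44968793 183.35770341 110.        ]
bottle az 44.54760561759366 59.20512050951138
157 lobe az mod45 17.85953344772521 notch 40.35953344772521 44.36908646957783 95.49964122322885
163 lobe az mod45 20.109820940270232 notch 42.60982094027023 46.4938594953283 90.7051419163309
[(250, np.float64(272.5)), (268, np.float64(227.5)), (286, np.float64(221.5)), (304, np.float64(226.5)), (322, np.float64(206.5)), (340, np.float64(194.5))]
[  0.6219404  -0.7830646 407.35663   146.99886  ] -51.54203 11.601269
dist axis-edge 154.63935356495563
```

Run:
```python
from h import *
f=np.load("pics/top0.npy",allow_pickle=True).item()
C=np.array([545.8,220.3])
# front edge: local max gradient near the rough line, LSD
g=cv2.cvtColor(f["pixels"],cv2.COLOR_RGB2GRAY)
L=cv2.createLineSegmentDetector().detect(g)[0][:,0]
for l in L:
    n=np.hypot(l[2]-l[0],l[3]-l[1]); 
    if n<35: continue
    z=0; p=plane(f,l.reshape(2,2),z); d=p[1]-p[0]
    print(l.round(),round(n),"az0 %.1f"%(np.degrees(np.arctan2(d[1],d[0]))%180), p[:,:2].round().tolist())
print("glass rim",plane(f,[(177,247)],91))
```

```text
[392. 348. 432. 369.] 45 az0 60.7 [[27.0, -81.0], [-41.0, -201.0]]
[455. 119. 382. 164.] 86 az0 120.0 [[694.0, -292.0], [563.0, -63.0]]
[380. 160. 339.  94.] 77 az0 30.0 [[574.0, -59.0], [770.0, 54.0]]
[384. 159. 415. 140.] 36 az0 119.8 [[577.0, -71.0], [632.0, -167.0]]
[450. 117. 429.  84.] 40 az0 29.7 [[700.0, -276.0], [803.0, -217.0]]
[362. 125. 383. 159.] 39 az0 30.0 [[677.0, -10.0], [578.0, -68.0]]
[373.  72. 342.  90.] 36 az0 119.9 [[837.0, -49.0], [783.0, 45.0]]
[331. 324. 397. 322.] 66 az0 89.8 [[104.0, 97.0], [104.0, -97.0]]
[485.  80. 447. 103.] 44 az0 120.2 [[815.0, -395.0], [743.0, -270.0]]
[308. 308. 310. 377.] 69 az0 0.2 [[151.0, 160.0], [-48.0, 159.0]]
[329. 382. 328. 327.] 55 az0 0.3 [[-65.0, 103.0], [95.0, 104.0]]
[416. 305. 309. 308.] 106 az0 89.7 [[149.0, -154.0], [151.0, 157.0]]
[113. 217. 147. 197.] 39 az0 119.8 [[421.0, 719.0], [478.0, 619.0]]
[366.  60. 335.  79.] 36 az0 120.1 [[874.0, -29.0], [818.0, 67.0]]
[295. 102. 251. 127.] 50 az0 120.0 [[750.0, 186.0], [676.0, 314.0]]
[118. 206.   0. 279.] 139 az0 120.1 [[452.0, 703.0], [242.0, 1065.0]]
[330.  81. 295. 1
[... 2306 characters left out ...]
3 [[90.0, 663.0], [179.0, 813.0]]
[510.  97. 439. 141.] 83 az0 119.9 [[763.0, -472.0], [630.0, -241.0]]
[ 61. 356. 103. 382.] 50 az0 58.2 [[18.0, 883.0], [-59.0, 758.0]]
[216. 268. 257. 245.] 47 az0 119.2 [[269.0, 421.0], [335.0, 304.0]]
[ 12. 350.  47. 327.] 42 az0 123.3 [[30.0, 1034.0], [103.0, 923.0]]
[224. 245. 187. 267.] 43 az0 119.6 [[335.0, 400.0], [275.0, 506.0]]
[438. 225. 405. 246.] 39 az0 119.7 [[381.0, -226.0], [323.0, -124.0]]
[  1. 333.  81. 276.] 99 az0 124.4 [[80.0, 1067.0], [251.0, 817.0]]
[133. 136.   0.  42.] 162 az0 54.1 [[655.0, 662.0], [960.0, 1083.0]]
[272. 223. 238. 184.] 52 az0 40.2 [[397.0, 260.0], [512.0, 357.0]]
glass rim [[336.34646838 518.74575625  91.        ]]
```

```bash
python3 -m handwheel '[[[-1.3,2.42,0],[0,0,0],0],[[-1.3,2.42,0],[0,0,0],0],[[-1.3,2.42,0],[0,0,0],0],[[-1.3,2.42,0],[0,0,0],0],[[-1.3,2.42,0],[0,0,0],0],[[-1.3,2.42,0],[0,0,0],0],[[-1.3,2.42,0],[0,0,0],0],[[-1.3,2.42,0],[0,0,0],0]]' 20; python3 -m handwheel '[[[-1.3,2.42,0],[0,0,0],0],[[-1.3,2.42,0],[0,0,0],0],[[-1.3,2.42,0],[0,0,0],0],[[-1.3,2.42,0],[0,0,0],0],[[0,0,0],[0,0,0.117],0],[[0,0,0],[0,0,0.117],0],[[0,0,0],[0,0,0.117],0],[[0,0,0],[0,0,0.117],0]]'
cat >> h.py <<'E'
C=np.array([545.8,220.3])
def tool():
    s=readout.get_state();M=R.from_rotvec(s["orientation"]).as_matrix();p=s["tool_pos"];d=p[:2]-C
    phi=np.degrees(np.arctan2(d[1],d[0]))%360; yaw=np.degrees(np.arctan2(M[1,0],M[0,0]))%360
    print("t %.2f"%s["time_s"],"tcp",p.round(1),"phi %.1f r %.1f"%(phi,np.hypot(*d)),"yaw+90-phi %.1f"%((yaw+90-phi+180)%360-180),"tiltz",M[:,2].round(3),"F",s["force"].round(1),"w %.1f"%s["grip_width"]); return p,M
def to(x,y,z): # shift in tool axes, cm
    p,M=tool(); print("shift cm",(M.T@(np.array([x,y,z])-p)/10).round(2))
def notch(f,b=None):
    out=[]
    for r in(155,160,165):
        a=np.radians(np.arange(0,360,1.)); P=np.c_[C[0]+r*np.cos(a),C[1]+r*np.sin(a),0*a+46]
        uv=proj(f,P).astype(np.float32); col=cv2.remap(f["pixels"],uv[None,:,0],uv[None,:,1],cv2.INTER_LINEAR)[0].astype(float)
        out.append((np.degrees(-np.angle(np.sum((col[:,2])*np.exp(-8j*a))))/8+22.5)%45)
    print("notch az mod45",np.round(out,1))
E
python3 - <<'E'
from h import *
f=grab("top","t1.png",(165,80,365,260),4); notch(f)
to(434.6,339.5,120)
E
```

```text
time_s: 0.77
tool_pos: [362.2, 420.7, 244.1]
orientation: [2.577, 1.797, -0.001]
force: [-0.5, -0.6, -0.1]
grip_width: 41.4
time_s: 1.43
tool_pos: [434.5, 339.3, 244.0]
orientation: [2.927, 1.141, -0.002]
force: [-0.4, -0.6, -0.0]
grip_width: 0.7
notch az mod45 [41.5 41.9 43.9]
t 1.48 tcp [434.4 339.4 244. ] phi 133.1 r 163.1 yaw+90-phi -0.9 tiltz [-0.001 -0.    -1.   ] F [0.4 0.9 0.2] w 0.4
shift cm [3.00e-02 1.00e-02 1.24e+01]
```

View pics/t1.png

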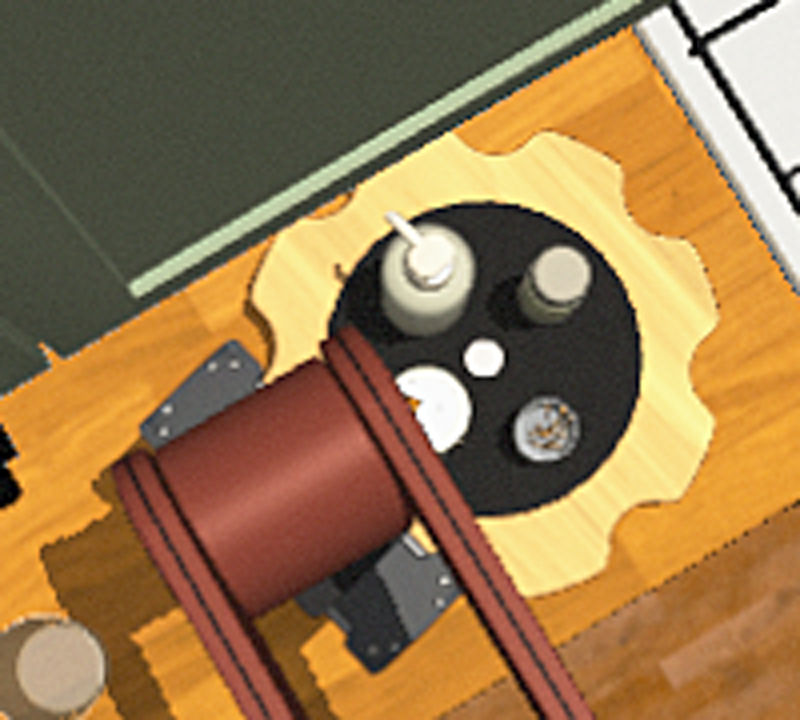

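```bash
python3 -m handwheel '[[[0,0,2.2],[0,0,0],0],[[0,0,2.2],[0,0,0],0],[[0,0,2.2],[0,0,0],0],[[0,0,2.2],[0,0,0],0],[[0,0,2.2],[0,0,0],0],[[0,0,2.2],[0,0,0],0]]' 20
python3 - <<'E'
from h import *
f=grab("side","s1.png",(110,130,370,330),3)
to(434.6,339.5,50)
E
```

```text
time_s: 1.98
tool_pos: [434.2, 339.6, 111.2]
orientation: [2.921, 1.155, -0.001]
force: [0.3, 0.4, -0.5]
grip_width: 0.5
t 2.03 tcp [431.5 338.  106.3] phi 134.2 r 164.1 yaw+90-phi -1.0 tiltz [-0.007 -0.004 -1.   ] F [-2.6 -1.1 -2.9] w 0.4
shift cm [0.37 0.11 5.63]
```

View pics/s1.png

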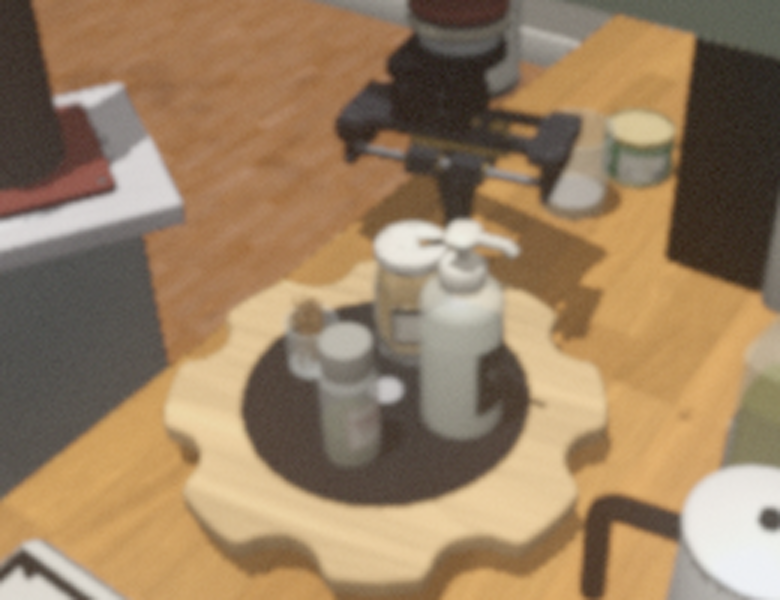

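```bash
python3 -m handwheel '[[[0,0,0],[0,0,0],0],[[0,0,0],[0,0,0],0]]'
python3 - <<'E'
from h import *
to(434.6,339.5,50)
E
```

```text
time_s: 2.2
tool_pos: [434.6, 339.8, 112.9]
orientation: [2.922, 1.153, -0.001]
force: [0.2, -0.1, -0.2]
grip_width: 0.6
t 2.20 tcp [434.6 339.8 112.9] phi 132.9 r 163.3 yaw+90-phi 0.1 tiltz [-0. -0. -1.] F [ 0.2 -0.1 -0.2] w 0.6
shift cm [-0.02  0.03  6.29]
```

```bash
python3 -m handwheel '[[[0,0,1.3],[0,0,0],0],[[0,0,1.3],[0,0,0],0],[[0,0,1.3],[0,0,0],0],[[0,0,1.3],[0,0,0],0],[[0,0,1.0],[0,0,0],0],[[0,0,0],[0,0,0],0],[[0,0,0],[0,0,0],0]]'
python3 - <<'E'
from h import *
f=grab("side","s2.png",(110,130,370,330),3)
to(434.6,339.5,50)
E
```

```text
time_s: 2.78
tool_pos: [433.8, 339.3, 49.3]
orientation: [2.923, 1.151, -0.004]
force: [0.3, -0.4, 1.0]
grip_width: 0.3
t 2.83 tcp [434.5 339.7  50.2] phi 133.0 r 163.3 yaw+90-phi -0.0 tiltz [-0.001 -0.    -1.   ] F [-0.1  0.4  1.5] w 0.4
shift cm [-0.01  0.02  0.02]
```

View pics/s2.png

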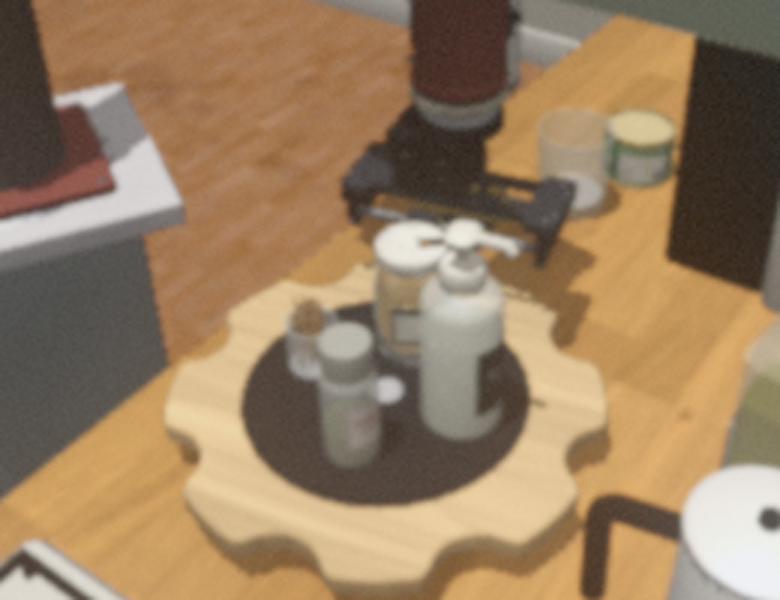

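The gripper is down behind the jam jar, in the notch, with no contact. Start pushing CCW.

```bash
python3 -m handwheel '[[[-0.284,0.003,0],[0,0,-0.0175],0],[[-0.569,0.01,0],[0,0,-0.035],0],[[-0.569,0.01,0],[0,0,-0.035],0],[[-0.569,0.01,0],[0,0,-0.035],0],[[-0.569,0.01,0],[0,0,-0.035],0],[[-0.569,0.01,0],[0,0,-0.035],0],[[-0.569,0.01,0],[0,0,-0.035],0],[[-0.569,0.01,0],[0,0,-0.035],0]]'
python3 - <<'E'
from h import *
f=grab("top"); save(f,"t2.png",(165,80,365,260),4); notch(f); tool()
E
```

```text
time_s: 3.5
tool_pos: [408.1, 307.1, 51.6]
orientation: [-2.745, -1.527, -0.004]
force: [0.5, -0.2, 0.7]
grip_width: 0.7
notch az mod45 [5.  5.4 6.3]
t 3.55 tcp [407.3 306.3  51.3] phi 148.2 r 163.1 yaw+90-phi 0.1 tiltz [ 0.001  0.    -1.   ] F [-0.1 -0.6 -0.6] w 0.1
```

View pics/t2.png

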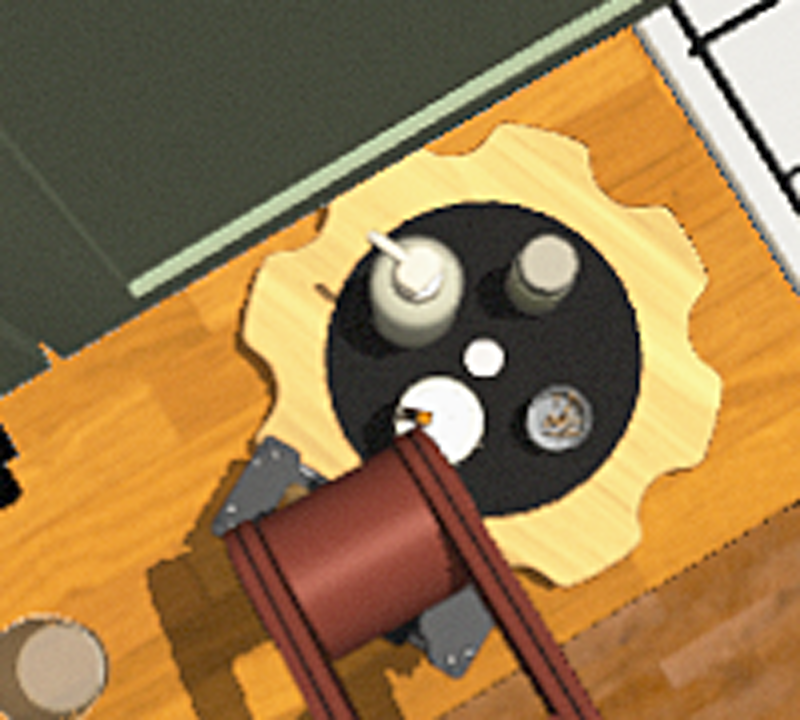

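```bash
A='x'; python3 -m handwheel '[[[-0.7,0.015,0],[0,0,-0.043],0],[[-0.853,0.022,0],[0,0,-0.0524],0],[[-0.853,0.022,0],[0,0,-0.0524],0],[[-0.853,0.022,0],[0,0,-0.0524],0],[[-0.853,0.022,0],[0,0,-0.0524],0],[[-0.853,0.022,0],[0,0,-0.0524],0],[[-0.853,0.022,0],[0,0,-0.0524],0],[[-0.853,0.022,0],[0,0,-0.0524],0]]'
python3 - <<'E'
from h import *
tool()
E
python3 -m handwheel '[[[-0.853,0.022,0],[0,0,-0.0524],0],[[-0.853,0.022,0],[0,0,-0.0524],0],[[-0.853,0.022,0],[0,0,-0.0524],0],[[-0.853,0.022,0],[0,0,-0.0524],0],[[-0.853,0.022,0],[0,0,-0.0524],0],[[-0.853,0.022,0],[0,0,-0.0524],0],[[-0.853,0.022,0],[0,0,-0.0524],0],[[-0.853,0.022,0],[0,0,-0.0524],0]]'
python3 - <<'E'
from h import *
f=grab("top"); save(f,"t3.png",(165,80,365,260),4); notch(f); tool()
E
```

```text
time_s: 4.22
tool_pos: [385.1, 244.9, 51.5]
orientation: [2.377, 2.053, 0.003]
force: [-0.7, -0.0, -0.3]
grip_width: 0.6
t 4.22 tcp [385.1 244.9  51.5] phi 171.3 r 162.5 yaw+90-phi 0.3 tiltz [ 0.002  0.001 -1.   ] F [-0.7 -0.  -0.3] w 0.6
time_s: 4.88
tool_pos: [389.4, 177.1, 51.4]
orientation: [1.898, 2.502, 0.003]
force: [-0.6, 0.2, 0.1]
grip_width: 0.8
notch az mod45 [8.7 8.8 8.7]
t 4.93 tcp [389.8 176.   51.4] phi 195.8 r 162.2 yaw+90-phi -0.0 tiltz [ 0.002 -0.    -1.   ] F [ 0.4 -0.1 -0.7] w 0.6
```

View pics/t3.png

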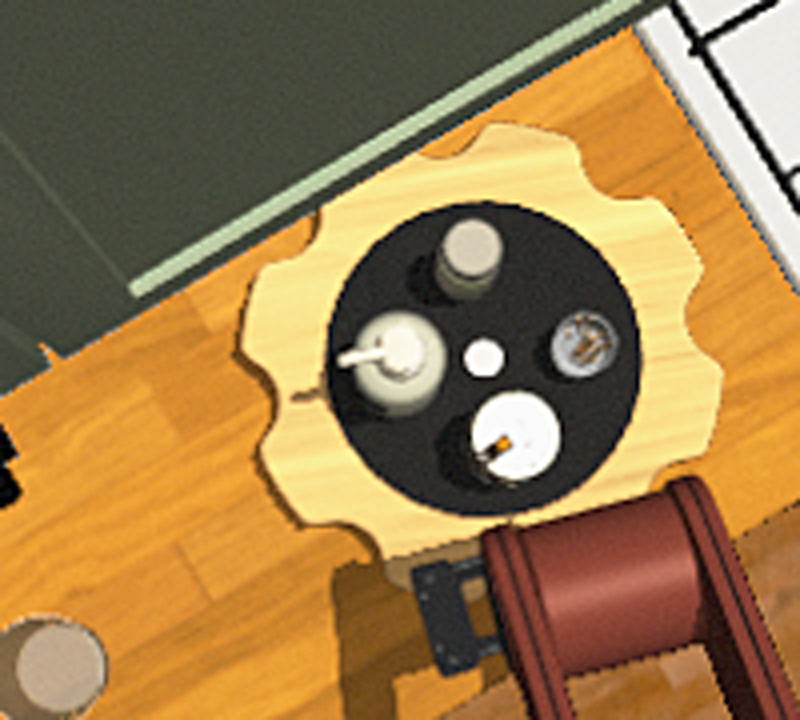

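```bash
python3 -m handwheel '[[[-0.7,0.017,0],[0,0,-0.043],0],[[-0.853,0.022,0],[0,0,-0.0524],0],[[-0.853,0.022,0],[0,0,-0.0524],0],[[-0.853,0.022,0],[0,0,-0.0524],0],[[-0.853,0.022,0],[0,0,-0.0524],0],[[-0.853,0.022,0],[0,0,-0.0524],0],[[-0.853,0.022,0],[0,0,-0.0524],0],[[-0.853,0.022,0],[0,0,-0.0524],0]]'
python3 - <<'E'
from h import *
tool()
E
python3 -m handwheel '[[[-0.853,0.022,0],[0,0,-0.0524],0],[[-0.853,0.022,0],[0,0,-0.0524],0],[[-0.853,0.022,0],[0,0,-0.0524],0],[[-0.853,0.022,0],[0,0,-0.0524],0],[[-0.57,0.01,0],[0,0,-0.035],0],[[-0.284,0.003,0],[0,0,-0.0175],0],[[0,0,0],[0,0,0],0],[[0,0,0],[0,0,0],0]]'
python3 - <<'E'
from h import *
f=grab("top"); save(f,"t4.png",(165,80,365,260),4); notch(f); tool()
E
```

```text
time_s: 5.6
tool_pos: [419.6, 118.2, 51.1]
orientation: [1.351, 2.835, 0.001]
force: [0.4, 0.3, 0.4]
grip_width: 0.4
t 5.60 tcp [419.6 118.2  51.1] phi 219.0 r 162.3 yaw+90-phi 0.1 tiltz [ 0.001  0.    -1.   ] F [0.4 0.3 0.4] w 0.4
time_s: 6.27
tool_pos: [449.9, 89.1, 50.7]
orientation: [0.973, 2.987, 0.0]
force: [-0.2, -0.1, 0.9]
grip_width: 0.3
notch az mod45 [3.1 3.5 4.2]
t 6.32 tcp [449.7  89.2  50.6] phi 233.8 r 162.6 yaw+90-phi 0.2 tiltz [-0.  0. -1.] F [-0.6  0.3  0.3] w 0.6
```

View pics/t4.png

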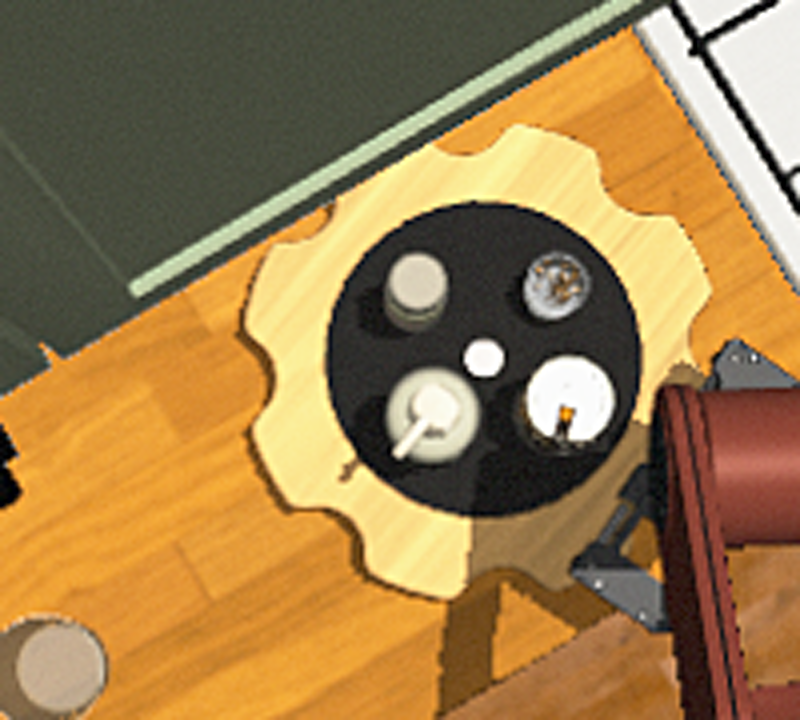

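```bash
python3 -m handwheel '[[[0,0,-1.5],[0,0,0],0],[[0,0,-1.8],[0,0,0],0],[[1.194,0.044,0],[0,0,0.0733],0],[[1.194,0.044,0],[0,0,0.0733],0],[[1.194,0.044,0],[0,0,0.0733],0],[[1.194,0.044,0],[0,0,0.0733],0],[[1.194,0.044,0],[0,0,0.0733],0],[[1.194,0.044,0],[0,0,0.0733],0]]'; 
python3 -m handwheel '[[[1.194,0.044,0],[0,0,0.0733],0],[[1.194,0.044,0],[0,0,0.0733],0],[[1.194,0.044,0],[0,0,0.0733],0],[[1.194,0.044,0],[0,0,0.0733],0],[[1.194,0.044,0],[0,0,0.0733],0],[[1.194,0.044,0],[0,0,0.0733],0],[[0,0,0],[0,0,0.1],0],[[0,0,0],[0,0,0.1],0]]'; 
python3 -m handwheel '[[[0,0,0],[0,0,0.079],0],[[0,0,0],[0,0,0],0],[[0,0,0],[0,0,0],0]]'
python3 - <<'E'
from h import *
f=grab("top"); save(f,"t5.png",(165,80,365,260),4); notch(f); tool()
a=np.radians(183.5); to(C[0]+163*np.cos(a),C[1]+163*np.sin(a),50)
E
```

```text
time_s: 6.98
tool_pos: [401.9, 142.9, 83.5]
orientation: [-1.605, -2.7, 0.0]
force: [0.3, 0.1, -0.4]
grip_width: 0.1
time_s: 7.65
tool_pos: [382.3, 211.4, 83.5]
orientation: [-2.372, -2.059, 0.0]
force: [0.4, 0.4, 0.4]
grip_width: 0.4
time_s: 7.9
tool_pos: [382.6, 210.7, 83.5]
orientation: [-2.446, -1.972, 0.0]
force: [-0.2, -1.1, -0.5]
grip_width: 0.7
notch az mod45 [2.7 3.4 4.1]
t 7.95 tcp [382.7 210.7  83.5] phi 183.4 r 163.4 yaw+90-phi -15.6 tiltz [-0. -0. -1.] F [-0.2 -1.1  0.1] w 0.4
t 7.95 tcp [382.7 210.7  83.5] phi 183.4 r 163.4 yaw+90-phi -15.6 tiltz [-0. -0. -1.] F [-0.2 -1.1  0.1] w 0.4
shift cm [-0.02  0.05  3.35]
```

View pics/t5.png

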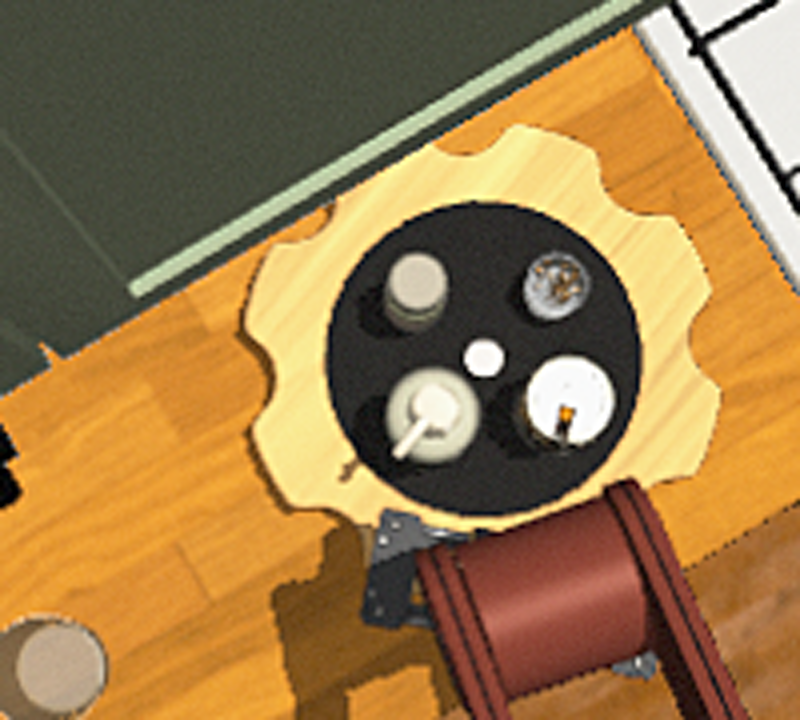

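```bash
python3 -m handwheel '[[[0,0,1.1],[0,0,0],0],[[0,0,1.1],[0,0,0],0],[[0,0,1.1],[0,0,0],0],[[0,0,0],[0,0,0],0],[[-0.273,0.083,0],[0,0,-0.0175],0],[[-0.545,0.166,0],[0,0,-0.035],0],[[-0.545,0.166,0],[0,0,-0.035],0],[[-0.545,0.166,0],[0,0,-0.035],0]]'
python3 - <<'E'
from h import *
tool()
E
python3 -m handwheel '[[[-0.7,0.216,0],[0,0,-0.045],0],[[-0.814,0.257,0],[0,0,-0.0524],0],[[-0.814,0.257,0],[0,0,-0.0524],0],[[-0.814,0.257,0],[0,0,-0.0524],0],[[-0.814,0.257,0],[0,0,-0.0524],0],[[-0.814,0.257,0],[0,0,-0.0524],0],[[-0.814,0.257,0],[0,0,-0.0524],0],[[-0.814,0.257,0],[0,0,-0.0524],0]]'
python3 - <<'E'
from h import *
f=grab("top"); save(f,"t6.png",(165,80,365,260),4); notch(f); tool()
E
```

```text
time_s: 8.62
tool_pos: [386.0, 190.8, 51.4]
orientation: [2.319, 2.119, 0.002]
force: [-1.6, 0.3, -0.5]
grip_width: 0.5
t 8.62 tcp [386.  190.8  51.4] phi 190.5 r 162.5 yaw+90-phi -15.6 tiltz [ 0.001  0.001 -1.   ] F [-1.6  0.3 -0.5] w 0.5
time_s: 9.28
tool_pos: [411.6, 128.8, 51.5]
orientation: [1.835, 2.549, 0.002]
force: [0.1, 1.3, 0.1]
grip_width: 0.4
notch az mod45 [28.9 28.3 27.3]
t 9.33 tcp [412.6 128.   51.7] phi 214.7 r 162.1 yaw+90-phi -16.1 tiltz [ 0.002 -0.    -1.   ] F [ 1.1 -1.5 -0.1] w 0.3
```

View pics/t6.png

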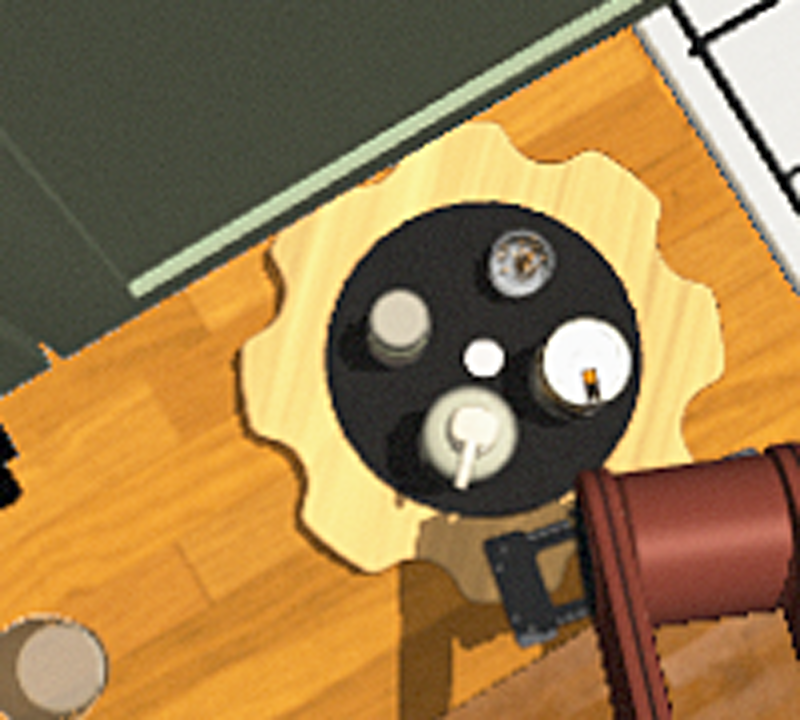

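```bash
python3 -m handwheel '[[[-0.7,0.216,0],[0,0,-0.045],0],[[-0.814,0.257,0],[0,0,-0.0524],0],[[-0.814,0.257,0],[0,0,-0.0524],0],[[-0.814,0.257,0],[0,0,-0.0524],0],[[-0.814,0.257,0],[0,0,-0.0524],0],[[-0.814,0.257,0],[0,0,-0.0524],0],[[-0.814,0.257,0],[0,0,-0.0524],0],[[-0.814,0.257,0],[0,0,-0.0524],0]]'
python3 - <<'E'
from h import *
tool();print(readout.get_state()["joint_pos"])
E
python3 -m handwheel '[[[-0.814,0.257,0],[0,0,-0.0524],0],[[-0.814,0.257,0],[0,0,-0.0524],0],[[-0.814,0.257,0],[0,0,-0.0524],0],[[-0.814,0.257,0],[0,0,-0.0524],0],[[-0.545,0.166,0],[0,0,-0.035],0],[[-0.273,0.083,0],[0,0,-0.0175],0],[[-0.136,0.042,0],[0,0,-0.009],0],[[0,0,0],[0,0,0],0]]'
python3 - <<'E'
from h import *
f=grab("top"); save(f,"t7.png",(165,80,365,260),4); notch(f); tool()
t=None
E
```

```text
time_s: 10.0
tool_pos: [459.3, 82.8, 51.2]
orientation: [1.278, 2.869, 0.001]
force: [-0.6, 1.5, 0.3]
grip_width: 0.4
t 10.00 tcp [459.3  82.8  51.2] phi 237.8 r 162.5 yaw+90-phi -15.8 tiltz [ 0.  0. -1.] F [-0.6  1.5  0.3] w 0.4
[ 9.03315985e-03  8.45362113e-02  2.07876545e+00  1.86039103e-04
  9.77796401e-01 -2.29444700e+00]
time_s: 10.67
tool_pos: [499.1, 64.8, 50.9]
orientation: [0.883, 3.014, 0.0]
force: [-0.8, -0.8, -0.1]
grip_width: 0.3
notch az mod45 [23.5 22.8 20.3]
t 10.72 tcp [498.8  64.9  50.7] phi 253.2 r 162.3 yaw+90-phi -15.8 tiltz [-0.  0. -1.] F [-0.8 -0.6  0.3] w 0.3
```

View pics/t7.png

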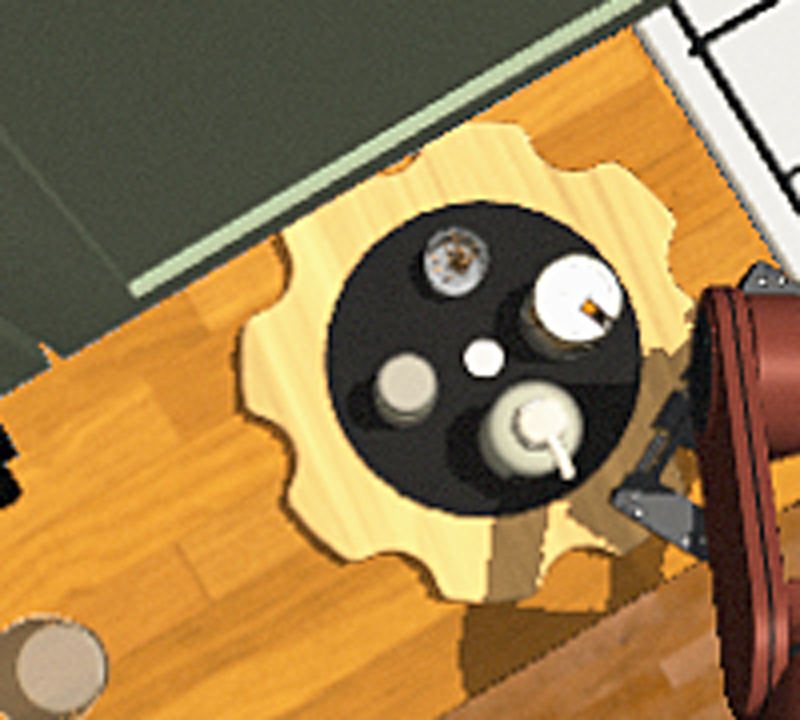

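```bash
python3 -m handwheel '[[[-0.273,0.083,0],[0,0,-0.0175],0],[[-0.273,0.083,0],[0,0,-0.0175],0],[[-0.273,0.083,0],[0,0,-0.0175],0],[[-0.273,0.083,0],[0,0,-0.0175],0],[[-0.273,0.083,0],[0,0,-0.0175],0],[[-0.273,0.083,0],[0,0,-0.0175],0],[[-0.136,0.042,0],[0,0,-0.009],0],[[0,0,0],[0,0,0],0]]'
python3 - <<'E'
from h import *
f=grab("top"); save(f,"t8.png",(165,80,365,260),4); notch(f); tool();print(readout.get_state()["joint_pos"])
E
```

```text
time_s: 11.38
tool_pos: [517.4, 66.4, 50.5]
orientation: [0.721, 3.054, -0.026]
force: [-1.2, -9.2, 1.4]
grip_width: 0.6
notch az mod45 [30.  29.4 28.5]
t 11.43 tcp [517.4  66.4  50.5] phi 259.5 r 156.5 yaw+90-phi -16.1 tiltz [-0.001 -0.017 -1.   ] F [-0.8 -8.7  0.4] w 0.4
[-0.0133257   0.21029295  1.93702706 -0.01990482  0.99465538 -2.68016548]
```

View pics/t8.png

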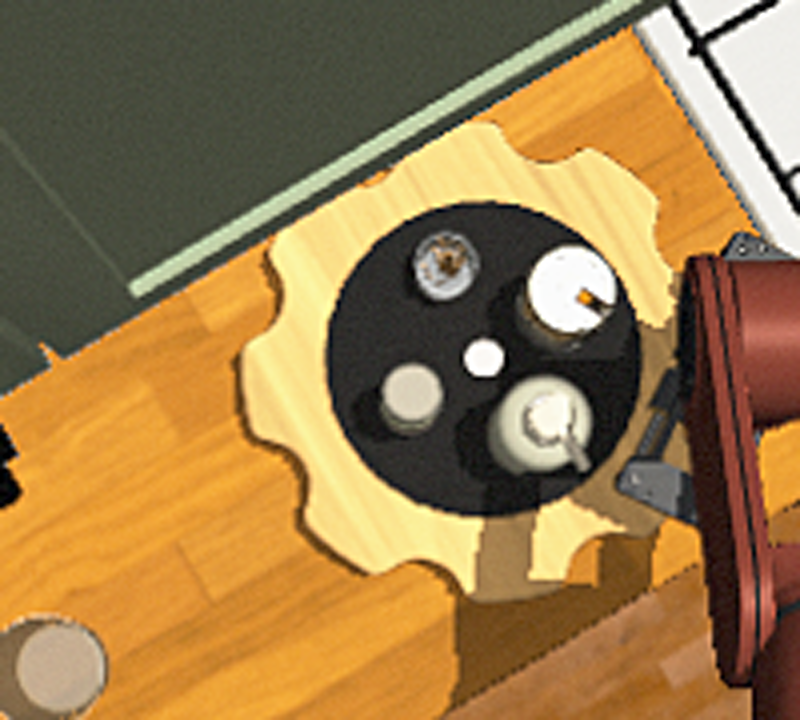

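```bash
python3 -m handwheel '[[[-0.1,-0.4,0],[0,0,0.05],0],[[-0.2,-0.6,0],[0,0,0.05],0],[[-0.2,-0.6,0],[0,0,0],0],[[0,0,0],[0,0,0],0]]'
python3 - <<'E'
from h import *
f=grab("top");notch(f); tool();print(readout.get_state()["joint_pos"])
E
```

```text
time_s: 11.77
tool_pos: [513.4, 51.0, 50.7]
orientation: [0.873, 3.014, -0.02]
force: [0.0, 0.5, 0.1]
grip_width: 0.4
notch az mod45 [30.  30.3 29.8]
t 11.82 tcp [513.5  51.3  50.7] phi 259.2 r 172.1 yaw+90-phi -21.5 tiltz [-0.    -0.013 -1.   ] F [ 0.4  0.9 -0.6] w 0.7
[-0.04513782  0.19712601  1.95231418 -0.01562815  0.99163059 -2.6136527 ]
```

```bash
python3 -m handwheel '[[[-0.4,-1.0,0],[0,0,0],0],[[-0.4,-1.0,0],[0,0,0.1],0],[[-0.3,-1.0,-0.5],[0,0,0.1],0],[[0,-1.0,-2],[0,0,0.1],0],[[0,0,-2.5],[0,0,0.1],0],[[0,0,-2.5],[0,0,0],0],[[0,0,-2.5],[0,0,0],0],[[0,0,-2.5],[0,0,0],0]]'; 
python3 -m handwheel '[[[0,0,-2.5],[0,0,0],0],[[0,0,-2.5],[0,0,0],0],[[0,0,-2.5],[0,0,0],0],[[0,0,-1.5],[0,0,0],0],[[0,0,0],[0,0,0],0],[[0,0,0],[0,0,0],0]]'
python3 - <<'E'
from h import *
f=grab("top","t9.png",(165,80,365,260),4);notch(f); tool();g=grab("side","s9.png",(110,130,370,330),3);print(readout.get_state()["joint_pos"])
E
```

```text
time_s: 12.48
tool_pos: [498.4, 14.6, 177.3]
orientation: [1.455, 2.778, -0.018]
force: [0.7, 0.1, -1.0]
grip_width: 0.5
time_s: 12.98
tool_pos: [499.2, 15.9, 266.8]
orientation: [1.454, 2.776, -0.017]
force: [-0.1, -0.5, -0.4]
grip_width: 0.3
notch az mod45 [29.7 29.8 29.7]
t 13.03 tcp [498.4  16.  265.4] phi 256.9 r 209.7 yaw+90-phi -42.3 tiltz [-0.001 -0.013 -1.   ] F [-0.4  0.2 -0.5] w 0.4
[-0.11764149 -0.09820333  1.82241945 -0.01317328  1.41822094 -2.29179191]
```

View pics/t9.png

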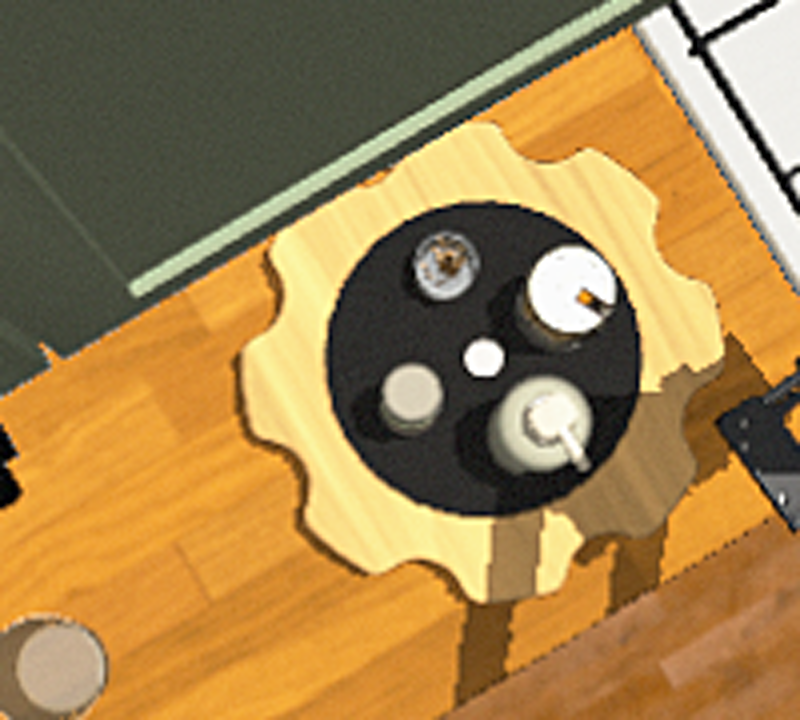

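View pics/s9.png

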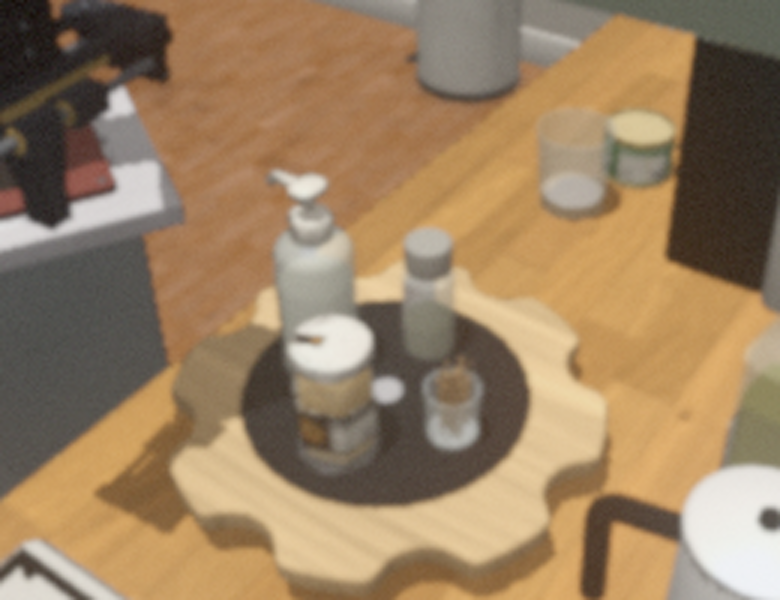

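Run:
```python
from h import *
f=grab("top"); g=grab("side")
t=(165+547/4,80+416/4); s=(110+311/3,130+186/3)
P=plane(f,[t],217)[0]; T=tri(f,t,g,s); N=plane(f,[(165+585/4,80+466/4)],208)[0]
print(P,T,N)
ex=np.array([np.cos(np.pi/6),.5]); ey=np.array([-.5,np.cos(np.pi/6)])
for q in(P,T[0],N): print("foot frame",((q[:2]-C)@ex).round(1),((q[:2]-C)@ey).round(1))
m=(P[:2]+T[0][:2])/2; print("aim",m); to(m[0],m[1],265)
print(readout.get_state()["joint_pos"].round(2))
```

```text
[490.45593757 192.7842849  217.        ] (array([491.03094405, 193.20151556, 213.21643275]), np.float64(1.6575191726576897)) [460.06105954 169.23656842 208.        ]
foot frame -61.7 3.8
foot frame -61.0 3.9
foot frame -99.8 -1.4
aim [490.74344081 192.99290023]
t 13.18 tcp [497.8  16.2 264.3] phi 256.8 r 209.7 yaw+90-phi -42.1 tiltz [-0.003 -0.013 -1.   ] F [-0.2  0.8  0.1] w 0.4
shift cm [14.94  9.48 -0.29]
[-0.12 -0.1   1.82 -0.01  1.42 -2.29]
```

```bash
python3 -m handwheel '[[[2.48,1.57,-0.1],[0,0,0],0],[[2.48,1.57,0],[0,0,0],0],[[2.48,1.57,0],[0,0,0],0],[[2.48,1.57,0],[0,0,0],0],[[2.48,1.57,0],[0,0,0],0],[[2.48,1.57,0],[0,0,0],0],[[0,0,0],[0,0,0],0],[[0,0,0],[0,0,0],0]]'
python3 - <<'E'
from h import *
to(490,192,231)
g=grab("side","s10.png",(110,80,370,280),3)
E
```

```text
time_s: 13.85
tool_pos: [490.7, 193.2, 263.4]
orientation: [1.452, 2.781, -0.021]
force: [1.3, -1.0, 0.4]
grip_width: 0.2
t 13.85 tcp [490.7 193.2 263.4] phi 206.2 r 61.4 yaw+90-phi 8.7 tiltz [-0.003 -0.014 -1.   ] F [ 1.3 -1.   0.4] w 0.2
shift cm [-0.03 -0.09  3.24]
```

View pics/s10.png

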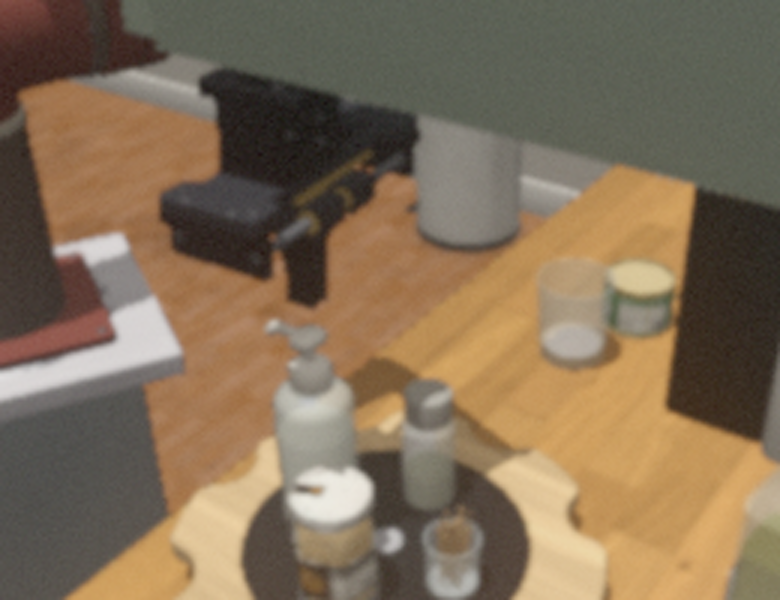

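```bash
python3 -m handwheel '[[[0,-0.05,0.6],[0,0,0],0],[[0,0,0.6],[0,0,0],0],[[0,0,0.6],[0,0,0],0],[[0,0,0.4],[0,0,0],0],[[0,0,0.2],[0,0,0],0],[[0,0,0],[0,0,0],0]]'
python3 -m handwheel '[[[0,0,0.2],[0,0,0],0],[[0,0,0.2],[0,0,0],0],[[0,0,0],[0,0,0],0]]'
python3 -m handwheel '[[[0,0,0.2],[0,0,0],0],[[0,0,0.2],[0,0,0],0],[[0,0,0],[0,0,0],0]]'
```

```text
time_s: 14.4
tool_pos: [490.8, 191.0, 240.0]
orientation: [1.457, 2.778, -0.02]
force: [-0.2, -0.1, -0.6]
grip_width: 0.1
time_s: 14.65
tool_pos: [491.4, 191.4, 237.1]
orientation: [1.456, 2.777, -0.018]
force: [0.3, 0.3, 0.6]
grip_width: 0.6
time_s: 14.9
tool_pos: [491.5, 191.5, 233.4]
orientation: [1.455, 2.776, -0.017]
force: [-0.4, -1.4, 4.5]
grip_width: 0.6
```

```bash
python3 -m handwheel '[[[0,0,0.2],[0,0,0],0],[[0,0,0.15],[0,0,0],0],[[0,0,0],[0,0,0],0]]'
python3 -m handwheel '[[[0,0,0.15],[0,0,0],0],[[0,0,0],[0,0,0],0]]'
```

```text
time_s: 15.15
tool_pos: [492.1, 191.7, 231.2]
orientation: [1.455, 2.775, -0.015]
force: [-1.5, -1.6, 9.1]
grip_width: 0.5
time_s: 15.32
tool_pos: [492.8, 191.9, 231.2]
orientation: [1.454, 2.774, -0.013]
force: [-3.2, -0.7, 15.9]
grip_width: 0.6
```

Run:
```python
from h import *
tool(); g=grab("side","s11.png",(110,80,370,280),3)
```

```text
t 15.32 tcp [492.8 191.9 231.2] phi 208.2 r 60.2 yaw+90-phi 6.5 tiltz [ 0.005 -0.012 -1.   ] F [-3.2 -0.7 15.9] w 0.6
```

View pics/s11.png

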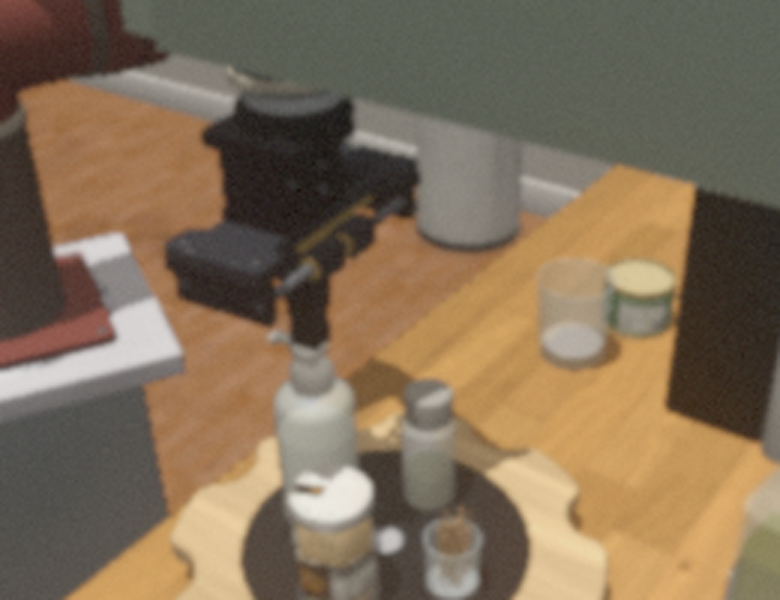

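```bash
python3 -m handwheel '[[[0,0,0],[0,0,0],0],[[0,0,-0.3],[0,0,0],0],[[0,0,-0.4],[0,0,0],0],[[0,0,-0.6],[0,0,0],0],[[0,0,-1],[0,0,0],0],[[0,0,-2],[0,0,0],0],[[0,0,-2],[0,0,0],0],[[0,0,-2],[0,0,0],0]]'
python3 -m handwheel '[[[-2.5,-1.5,0],[0,0,0],0],[[-2.5,-1.5,0],[0,0,0],0],[[-2.5,-1.5,0],[0,0,0],0],[[-2.5,-1.5,0],[0,0,0],0],[[-2.5,-1.5,0],[0,0,0],0],[[-2,-1,0],[0,0,0],0],[[0,0,0],[0,0,0],0],[[0,0,0],[0,0,0],0]]'
python3 - <<'E'
from h import *
tool(); f=grab("top","t12.png",(165,80,365,260),4);notch(f);g=grab("side","s12.png",(110,80,370,280),3)
E
```

```text
time_s: 16.03
tool_pos: [490.9, 192.5, 311.6]
orientation: [1.456, 2.778, -0.019]
force: [0.1, 0.4, 0.7]
grip_width: 0.7
time_s: 16.7
tool_pos: [503.8, 24.0, 313.2]
orientation: [1.46, 2.776, -0.018]
force: [-1.1, 0.2, 0.3]
grip_width: 0.5
t 16.70 tcp [503.8  24.  313.2] phi 257.9 r 200.7 yaw+90-phi -43.4 tiltz [-0.    -0.013 -1.   ] F [-1.1  0.2  0.3] w 0.5
notch az mod45 [30.5 30.6 30.7]
```

View pics/t12.png

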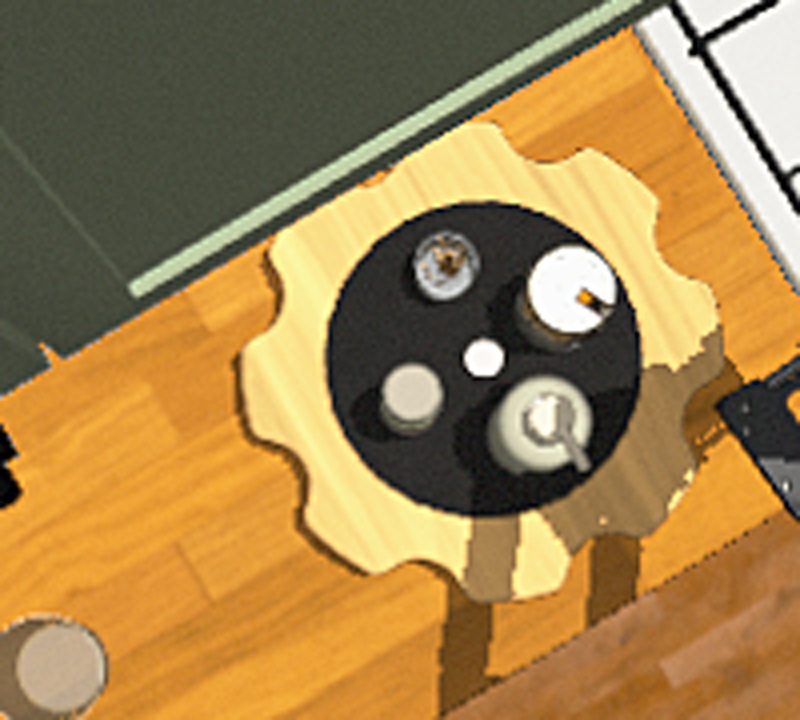

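View pics/s12.png

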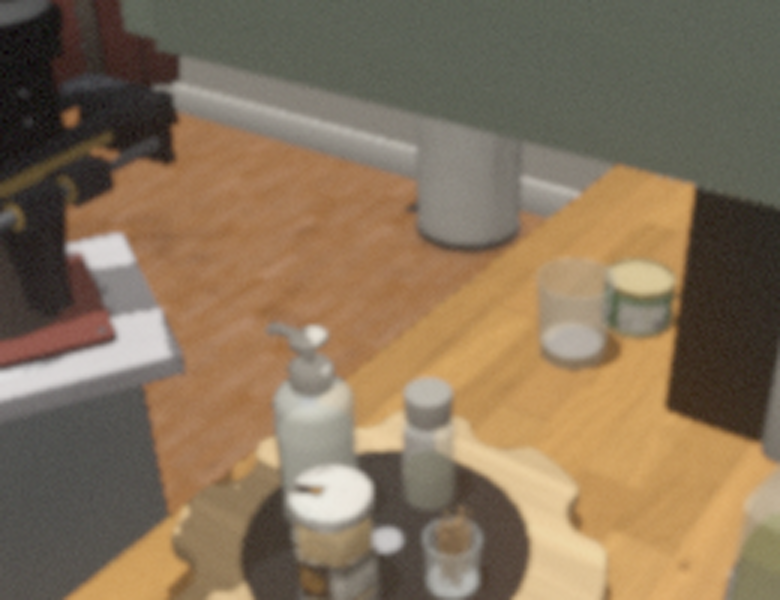

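Run:
```python
from h import *
from cell import robot
f=grab("top");notch(f); tool(); print(robot.finish_job())
```

```text
notch az mod45 [30.6 30.6 30.6]
t 16.85 tcp [503.6  25.7 313.1] phi 257.8 r 199.1 yaw+90-phi -43.1 tiltz [-0.    -0.013 -1.   ] F [-0.1 -0.2 -0.4] w 0.4
the job is handed in; nothing more can be done
None
```

I turned the plate about 167° counter-clockwise in two rim pushes with the shut fingertips. The pump bottle now stands at the front, and I pressed the pump once, let it spring back and handed the job in at about 17 s. No verdict came back.

**Position:** Before the press the bottle's head was 4 mm off the line square to the front edge, and the nozzle tip 1 mm off. In the last two top pictures the scallops sat about 0.6° past the target and did not move between them. I did not measure the bottle again after pressing. The pictures show it, the jam jar, spice jar, toothpick pot and glass standing as before.

**Press:** The fingertip came to a stop at about 209 mm, roughly 8 mm below the raised head. The force rose to about 16 N, against the 9 N needed to hold the pump down. After I let go, the side picture showed the head back at its starting height. The arm was clear of everything, with no force on it.

**Disagreements:**
- At the end of the second push the last joint reached its limit, reading −2.6802 against −2.68. The finger slid inward there, with about 9 N against the rim floor. I backed off at once, but I can't tell whether that counted as passing the range.
- During the press the tool drifted about 2 mm sideways.

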